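# Un-nest two storage bins, fill them and stack them on their ledges

## Robot

A 6-joint arm with a two-finger parallel gripper is mounted at the origin on a cart in front of the work surface, level with it; the furniture and walls round the work are solid. World frame = base frame: x ahead of the robot, y to its left, z up, the work surface at z = 0. Lengths are in m, angles in rad, forces in N, time in s.
With the tool pointing down it reaches from about 0.325 to 0.75 m from the base axis. Payload 7.6 kg.
Tool frame: the origin (TCP) lies at the very end of the fingers, on their centre line; the grasp point (between the pads) lies 19 mm behind it; z points along the fingers, y is the line along which they close (so a half turn about z gives the same grasp; the last joint's range is limited). The gripper opens to 85 mm and grips with 20 to 120 N. Pads are 22 mm wide; open, the fingers measure 114 mm over their backs; the gripper's body (76 mm by 85 mm) begins 54 mm behind the grasp point. The pads swing forward as they close: fully open they stand 13 mm farther back than shut.
Start: joints at [-1.209, 0.052, 1.401, -0, 1.689, -0.07], TCP at [0.22, -0.477, 0.231] pointing down, gripper open.
Joint ranges: [-2.9, 2.9], [-0.91, 2.17], [0.12, 2.37], [-1.06, 4.2], [0.26, 2.73], [-2.93, 2.93]. Speed limits (rad/s): [2.57, 2.57, 3.01, 3.14, 3.14, 3.14].

## Interface

Orientations are given as a rotation vector (axis times angle).
In Python, from cell import arm, vision, close_job gives the robot as it stands. The module is installed in compiled form; this text tells all that it offers.
- The arm moves only by the shell command python3 -m crank 'ROWS' [FORCE]. ROWS is JSON, a list of rows, each a list of 3 entries, a list of its own where there are three numbers: the finger opening in cm, from 0 to 8.54, then the shift along the tool's x, y, z in cm, then the turn, a rotation vector about the tool's x, y, z in rad. In form: [[grip, [dx, dy, dz], [rx, ry, rz]], ...]. A call has 1 to 12 rows; each row shifts and turns the commanded pose from where the row before left it, along the tool's axes as they then stand; what a row does not reach is not made up. A row lasts 1/8 s, in which the tool goes at most 62.5 mm and 10.7 degrees, less where a joint would pass 70% of its speed; a pose out of reach is approached as far as the arm can. A call is refused whole if a number of a shift passes 6.25 or a number of a turn 0.188, either way. A call with a gripper value outside its range is refused whole. The fingers move at their own pace and stop on an object; FORCE is the grip in N (left out, the last holds). Time passes only in rows, so rows that do not move let the fingers close. It gives the time, the measured TCP pose, the force, the opening and the grip force at its end, in the units of the state.
- arm.get_state(): the state, without advancing time (a new reading comes with each control period).
- vision.capture(name): name is "scene" or "top"; returns a dict with "image" (400x640x3 uint8, blue, green, red), "intrinsics" (3x3 intrinsics, pixels), "R" (3x3) and "t" (3): a world point X has camera coordinates R X + t. Camera axes: x right, y down, z forward; pixel columns grow to the right and rows downward; lengths in m; the calibration is good to about 2 mm. A picture is of the moment at which its call begins. There is no depth.
- close_job(): hands the job in; it is judged then, once.
The state is a dict: "time_s": time; "joint_positions": joint angles; "joint_velocities": joint speeds; "joint_efforts": joint torques, N m; "ee_pos": TCP position; "tool_rot": TCP orientation; "force": force on the tool from outside, world axes, zero at the start; "moment": the same for the moment, N m; "gripper_width": finger opening in m; "gripper_force": force on a finger pad.
Only numpy, scipy, OpenCV 4.12 (cv2) and the standard library are available. Lean on these libraries where they do the work, as an engineer would, in place of code of your own. Each camera call takes 0.05 s, during which the arm holds its last target. There are 200 camera calls.

## Task

Lift the top storage bin out of the bottom one and set it down upright on the worktop, then stand the salt shaker upright in the bottom bin. Put the top bin back on the bottom one turned half a turn, so that it sits level on the ledges over the shaker instead of nesting, and finally stand the tall spice jar upright in the top bin. Leave the tea glass where it is.

Things in the scene. Friction and masses are not known exactly. Their poses are not given: they have to be found in the camera images.
- bin_bottom: Grey plastic stack-and-nest bin, open on top, 190 (its x) x 70 (y) x 108 mm high, 0.25 kg, under bin_top, on the right part of the worktop; origin at the centre of its underside. Above a shoulder 57 mm up the outer walls are the full 190 x 70 mm: grip there across the 70 mm. Below it 173 x 58 mm. Inside: a central well 130 x 54 mm, floor 3 mm above the underside.
- bin_top: Bin of the same shape, size and axes as bin_bottom. Starts nested in it, facing the same way, its underside 57 mm above bin_bottom's, free to lift straight out. Turned half a turn about the vertical its underside rests on bin_bottom's ledges instead, 100 mm above bin_bottom's, reaching 8 mm into the rim with play of 6 mm lengthwise and 4 mm sideways.
- bin_bottom_tab (a point): Outer middle of the small pull tab on the outside of bin_bottom's +x end, at (105, 0, 95.5) mm in its frame; 32 mm wide, 10 mm out. It starts on the end nearer the robot. Inside this end is one ledge block, in the middle; inside the other end are two, in the corners; ledge tops are 100 mm above the underside. The underside has matching recesses.
- bin_top_tab (a point): The same point of the pull tab on bin_top's +x end, at (105, 0, 95.5) mm in bin_top's frame.
- shaker: Salt shaker: clear glass body with a rounded grey metal cap, 44 mm wide up to 74 mm, cap 34 mm wide above, 90 mm tall, 0.1 kg; origin at the centre of its foot, z up. Stands on the left part of the worktop; may swap places with the jar or the tea glass. A tall tap stands between here and the bins, behind the sink (x 0.5 m and beyond): cross in front of it.
- jar: Spice jar: round, straight, 41 mm wide and 105 mm tall with a dark screw cap (fixed), 0.11 kg; origin at the centre of its foot, z up. Stands on the left part of the worktop. Too tall to go under a stacked bin.
- tea_glass: Bystander: waisted clear tea glass, 64 mm wide, 88 mm tall, origin at the centre of its foot. Stands near the shaker and the jar.
Things that resemble listed ones, but are neither listed nor needed, are in the scene too. Leave any turquoise look-alike of the jar alone.

How it is judged:
On the way, in this order (a step that is already met when the one before it is completed fails the run):
1. the top bin stands upright on the worktop, let go, beside the bottom bin (height (world z) of bin_top between -0.008 and 0.008 m and angle between bin_top's own z axis and vertical below 0.05 rad and horizontal distance between bin_top and bin_bottom above 0.07 m and contact force between the fingers and bin_top below 0.3 N), for 0.2 s.
2. the shaker stands upright in the bottom bin, let go (x of shaker in the frame of bin_bottom between -0.075 and 0.075 m and y of shaker in the frame of bin_bottom between -0.03 and 0.03 m and z of shaker in the frame of bin_bottom between -0.002 and 0.01 m and angle between shaker's own z axis and vertical below 0.2 rad and contact force between the fingers and shaker below 0.3 N), for 0.2 s.
3. the top bin, turned half a turn, rests level on the ledges of the bottom bin over the shaker, let go (z of bin_top in the frame of bin_bottom between 0.096 and 0.104 m and horizontal distance between bin_top and bin_bottom below 0.01 m and x of bin_top_tab in the frame of bin_bottom below -0.085 m and angle between bin_top's own z axis and vertical below 0.05 rad and angle between bin_bottom's own z axis and vertical below 0.08 rad and x of shaker in the frame of bin_bottom between -0.075 and 0.075 m and y of shaker in the frame of bin_bottom between -0.03 and 0.03 m and z of shaker in the frame of bin_bottom between -0.002 and 0.01 m and angle between shaker's own z axis and vertical below 0.2 rad and contact force between the fingers and bin_top below 0.3 N), for 0.2 s.
4. the jar stands upright in the top bin, let go (x of jar in the frame of bin_top between -0.075 and 0.075 m and y of jar in the frame of bin_top between -0.03 and 0.03 m and z of jar in the frame of bin_top between -0.002 and 0.01 m and angle between jar's own z axis and vertical below 0.2 rad and z of bin_top in the frame of bin_bottom between 0.096 and 0.104 m and horizontal distance between bin_top and bin_bottom below 0.01 m and x of bin_top_tab in the frame of bin_bottom below -0.085 m and angle between bin_top's own z axis and vertical below 0.05 rad and angle between bin_bottom's own z axis and vertical below 0.08 rad and contact force between the fingers and jar below 0.3 N), for 0.2 s.
At the end, for the whole second after the job is handed in: Bottom bin upright on the worktop, shaker upright on its floor; top bin turned half a turn on the ledges (underside 96-104 mm above the other's, within 10 mm of centre, level within 0.05 rad); jar upright (0.2 rad) on the top bin's floor; all released and at rest (z of bin_top in the frame of bin_bottom between 0.096 and 0.104 m and horizontal distance between bin_top and bin_bottom below 0.01 m and x of bin_top_tab in the frame of bin_bottom below -0.085 m and angle between bin_top's own z axis and vertical below 0.05 rad and angle between bin_bottom's own z axis and vertical below 0.08 rad and x of shaker in the frame of bin_bottom between -0.075 and 0.075 m and y of shaker in the frame of bin_bottom between -0.03 and 0.03 m and z of shaker in the frame of bin_bottom between -0.002 and 0.01 m and angle between each of shaker, jar's own z axis and vertical below 0.2 rad and x of jar in the frame of bin_top between -0.075 and 0.075 m and y of jar in the frame of bin_top between -0.03 and 0.03 m and z of jar in the frame of bin_top between -0.002 and 0.01 m and height (world z) of bin_bottom below 0.008 m and linear speed of each of bin_bottom, bin_top, jar below 0.02 m/s and angular speed of each of bin_bottom, bin_top, jar below 0.3 rad/s and linear speed of shaker below 0.03 m/s); the robot touches nothing.
It fails at once if the tea glass is shifted more than 30 mm or knocked over (distance of tea_glass from where it was at the start of the episode above 0.03 m or angle between tea_glass's own z axis and vertical above 0.5 rad).
It also fails if it takes over 72 s, if anything falls off the work surface, if the arm or the gripper's body presses on something with over 40 N, if the wrist force passes 120 N, or if a joint passes its speed limit or range.

## Working session

There is one attempt and no reset: what is moved stays moved. The work goes in short steps, Python scripts to look and compute and a shell command to move; the robot and the scene stay as the last step left them, time stands still between calls to the robot, and variables do not carry over. Pictures are saved under pics/ and viewed, at most 10 in all, crops included, and the job is handed in when it is done.

```bash
mkdir -p pics
cat > h.py <<'E'
import numpy as np,cv2,pickle
from cell import arm,vision
def snap(n,tag):
    d=vision.capture(n); cv2.imwrite(f'pics/{tag}.png',d['image']); pickle.dump(d,open(f'{tag}.pkl','wb')); return d
def ray(d,u,v,z):
    K,R,t=map(np.array,(d['intrinsics'],d['R'],d['t'])); c=-R.T@t
    r=R.T@np.linalg.inv(K)@[u,v,1]; return c+r*(z-c[2])/r[2]
def proj(d,X):
    K,R,t=map(np.array,(d['intrinsics'],d['R'],d['t'])); p=K@(R@np.array(X)+t); return p[:2]/p[2]
E
python3 - <<'E'
from h import *
for n in('scene','top'):
    d=snap(n,n+'0'); print(n,-np.array(d['R']).T@d['t'],np.array(d['R']).round(2).tolist(),d['intrinsics'][0][0])
s=arm.get_state();print(s['ee_pos'],s['tool_rot'],s['time_s'])
E
```

```text
scene [-0.42747291  0.47854833  0.85607606] [[-0.46, -0.89, -0.02], [-0.53, 0.29, -0.8], [0.71, -0.36, -0.6]] 385.00464141844907
top [-0.04259766 -0.20187909  1.55417854] [[0.45, -0.89, 0.01], [-0.84, -0.42, -0.34], [0.31, 0.15, -0.94]] 442.43960700873305
[ 0.21963043 -0.47655906  0.2305652 ] [-3.06736107e+00 -6.72644156e-01  2.97474722e-04] 0.1
```

View pics/scene0.png

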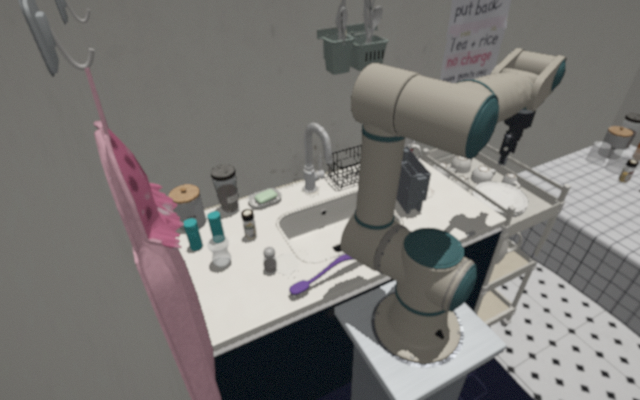

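View pics/top0.png

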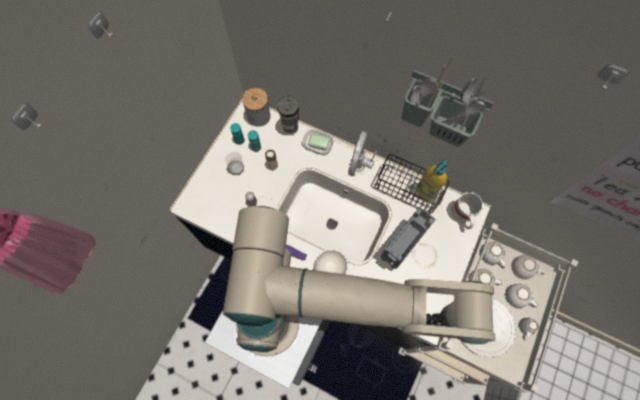

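Candidates in the scene image: the jar is the dark-capped one at (249,223), and the turquoise look-alikes are at (192,235) and (216,225). The shaker is at (270,260) and the tea glass at (220,252). The bins are at (412,183), or (407,237) in the top image. I'll check these in one close crop mosaic.

Run:
```python
from h import *
a=cv2.imread('pics/top0.png');b=cv2.imread('pics/scene0.png')
c=lambda i,x,y,w,h,s:cv2.resize(i[y:y+h,x:x+w],None,fx=s,fy=s,interpolation=cv2.INTER_CUBIC)
m=np.zeros((600,800,3),np.uint8)
m[:300,:400]=c(a,215,130,80,60+0,5)   # top left objs: 5x
m[:300,400:]=0
x=c(a,370,200,80,75,5); m[:375,400:800]=x
y=c(b,170,200,115,75,3.4); m[310:310+y.shape[0],:y.shape[1]]=y
cv2.imwrite('pics/m0.png',m)
```

```text
(no output)
```

View pics/m0.png

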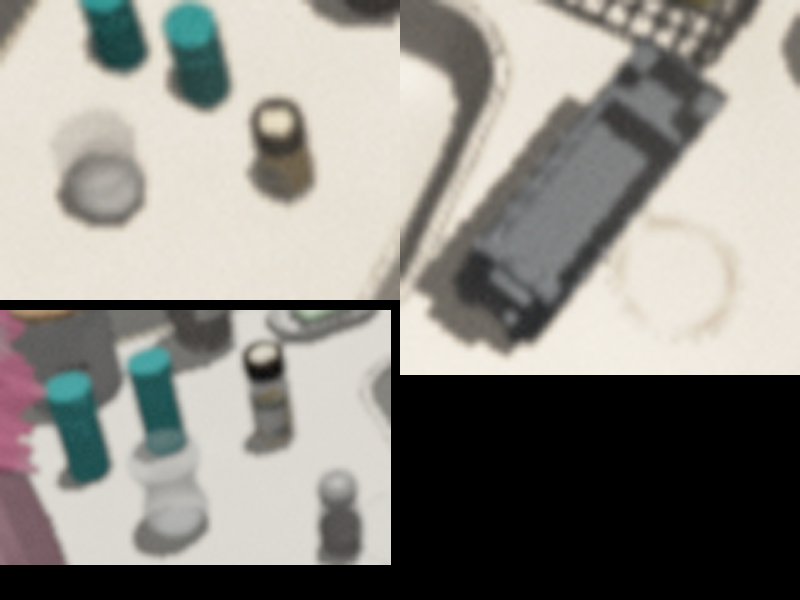

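Run:
```python
from h import *
t=pickle.load(open('top0.pkl','rb'));s=pickle.load(open('scene0.pkl','rb'))
print('bin corners',[ray(t,*p,.165)[:2].round(4).tolist() for p in [(418,208),(435.3,219.8),(384,250),(400,266)]])
print('jar',ray(t,270.4,154.4,.105),ray(s,247.4,212.6,.105))
print('jar foot scene',ray(s,170+269/3.4,200+125/3.4,0.01))
print('glass top/foot',ray(t,215+92/5,130+138/5,.088),ray(t,215+103/5,130+190/5,.0))
print('glass s',ray(s,170+163/3.4,200+150/3.4,.088))
a=cv2.imread('pics/top0.png');b=cv2.imread('pics/scene0.png')
c=lambda i,x,y,w,h,q:cv2.resize(i[y:y+h,x:x+w],None,fx=q,fy=q,interpolation=cv2.INTER_CUBIC)
m=np.zeros((600,800,3),np.uint8)
m[:300,:300]=c(a,230,180,50,50,6)
m[:300,310:310+300]=c(b,245,235,50,50,6)
m[300:600,:420]=c(b,385,140,70,50,6)
cv2.imwrite('pics/m1.png',m)
```

```text
bin corners [[0.5465, -0.2922], [0.5339, -0.3589], [0.3641, -0.2485], [0.3392, -0.3149]]
jar [0.52180905 0.26051809 0.105     ] [0.51691869 0.26308297 0.105     ]
jar foot scene [0.51312352 0.27172626 0.01      ]
glass top/foot [0.45606893 0.38034407 0.088     ] [0.45163459 0.38540085 0.        ]
glass s [0.43964577 0.38082184 0.088     ]
```

View pics/m1.png

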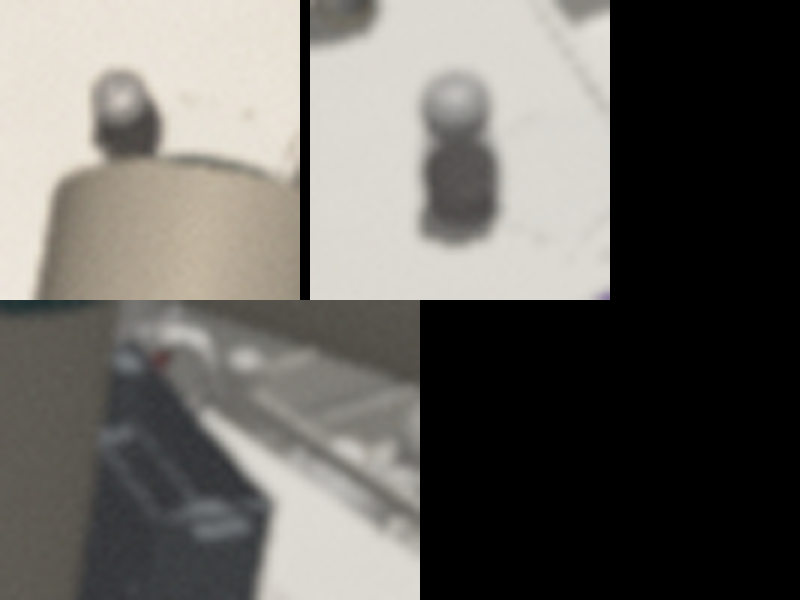

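The mosaic confirms the shaker (grey rounded cap at scene (271,253), top (250,196)), and the bin's near tab is at scene (422,177). Next I'll overlay the bin fit to check it.

```bash
cat > binfit.py <<'E'
from h import *
from scipy.optimize import minimize
def rim(p,z): # p=x,y,yaw of far(long) dir
    x,y,a=p;e=np.array([np.cos(a),np.sin(a)]);f=np.array([-e[1],e[0]])
    return [np.r_[np.array([x,y])+i*.095*e+j*.035*f,z] for i,j in((1,1),(1,-1),(-1,-1),(-1,1))]
def overlay(d,polys,box,q,fn):
    x,y,w,h=box; im=cv2.resize(d['image'][y:y+h,x:x+w],None,fx=q,fy=q,interpolation=cv2.INTER_CUBIC)
    for P,col in polys:
        uv=np.array([(proj(d,X)+.5-[x,y])*q for X in P]); cv2.polylines(im,[uv.astype(int).reshape(-1,1,2)],True,col,1)
    cv2.imwrite(fn,im)
E
python3 - <<'E'
from binfit import *
t=pickle.load(open('top0.pkl','rb'));s=pickle.load(open('scene0.pkl','rb'))
# mean-gradient fit of outer rim on 3 sides away from shadow
g=cv2.cvtColor(t['image'],cv2.COLOR_BGR2GRAY).astype(float)
# contrast across edges: outside minus inside brightness
def cost(p):
    c=0
    e=np.array([np.cos(p[2]),np.sin(p[2])]);f=np.array([-e[1],e[0]])
    for i in np.linspace(-.085,.085,35):
        b=np.array([p[0],p[1]])+i*e
        for sgn in(1,-1):
          for off,w in((.039,1),(.031,-1)):
            u,v=proj(t,np.r_[b+sgn*off*f,.165]); 
            c-=w*cv2.getRectSubPix(g.astype(np.float32),(1,1),(float(u),float(v)))[0,0]*(1 if sgn<0 else .6)
    for j in np.linspace(-.03,.03,13):
        for off,w in((.099,1),(.091,-1)):
            b=np.array([p[0],p[1]])+off*e+j*f;u,v=proj(t,np.r_[b,.165])
            c-=w*cv2.getRectSubPix(g.astype(np.float32),(1,1),(float(u),float(v)))[0,0]
    return c
best=min((minimize(cost,[.446+dx,-.304+dy,-.22+da],method='Nelder-Mead',options=dict(initial_simplex=[[.446+dx,-.304+dy,-.22+da],[.45+dx,-.304+dy,-.22+da],[.446+dx,-.30+dy,-.22+da],[.446+dx,-.304+dy,-.18+da]])) for dx in(-.006,0,.006) for dy in(-.006,0,.006) for da in(-.04,.04)),key=lambda r:r.fun)
print(best.x,best.fun); p=best.x
cen=lambda d,u,v,z:ray(d,u,v,z)[:2].round(4)
print('shaker cap', cen(t,230+121/6,180+98/6,.078),cen(s,245+147/6,235+100/6,.078))
print('shaker body foot scene',cen(s,245+150/6,235+225/6,.012))
overlay(t,[(rim(p,.165),(0,255,0)),(rim([.446,-.304,-.225],.165),(0,0,255))],(370,195,80,80),7,'pics/o1.png')
E
```

```text
[ 0.45323112 -0.30175447 -0.24779553] -5683.650390625
shaker cap [0.3545 0.2538] [0.3492 0.2576]
shaker body foot scene [0.3337 0.269 ]
```

View pics/o1.png

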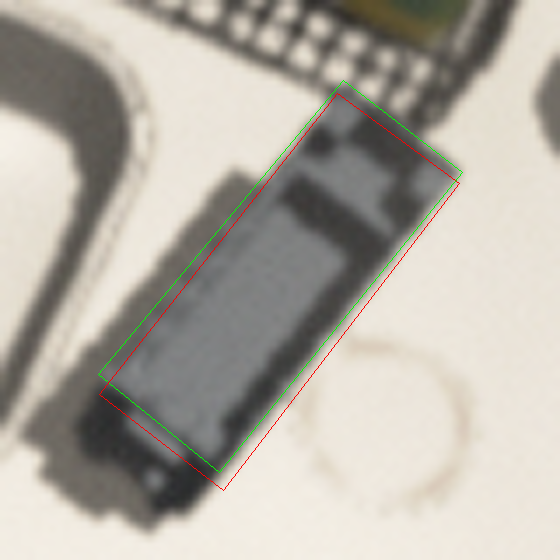

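```bash
cat > plan.py <<'E'
import sys
from h import *
from scipy.spatial.transform import Rotation as Ro
# usage: plan.py x y z [yaw_of_tool_y]
def plan(x,y,z,yaw=None):
    s=arm.get_state(); R=Ro.from_rotvec(s['tool_rot']).as_matrix(); p=np.array(s['ee_pos'])
    cy=np.arctan2(R[1,1],R[0,1]); print('t',s['time_s'],'pos',p.round(4),'yaw_y',round(cy,3),'tilt',R[2,:2].round(4),'j6',round(s['joint_positions'][5],2),'w',round(s['gripper_width'],4),'F',round(s['gripper_force'],1))
    print('shift cm now-axes',(R.T@(np.array([x,y,z])-p)*100).round(2))
    if yaw is not None:
        d=-(yaw-cy); R2=R@Ro.from_rotvec([0,0,d]).as_matrix()
        print('rz total',round(d,3),'shift after turn',(R2.T@(np.array([x,y,z])-p)*100).round(2))
if __name__=='__main__': plan(*map(float,sys.argv[1:]))
E
python3 - <<'E'
from h import *
t=pickle.load(open('top0.pkl','rb'))
for n,u,v in(('ring',425,257),('cornerR',490,207),('edgeR',462,290),('sinkR',388,215),('sinkRnear',370,265),('edge near',430,285),('mugbase',463,218)): print(n,ray(t,u,v,0)[:2].round(3))
for n,u,v in(('turq1',237,128),('turq2',254,133)): print(n,ray(t,u,v,.105)[:2].round(3))
E
python3 plan.py .453 -.302 .26 -1.819
```

```text
ring [ 0.455 -0.396]
cornerR [ 0.741 -0.542]
edgeR [ 0.404 -0.555]
sinkR [ 0.541 -0.214]
sinkRnear [ 0.34  -0.231]
edge near [ 0.37  -0.449]
mugbase [ 0.655 -0.467]
turq1 [0.561 0.423]
turq2 [0.571 0.357]
t 0.1 pos [ 0.2196 -0.4766  0.2306] yaw_y -1.139 tilt [ 0.0001 -0.0014] j6 -0.07 w 0.0856 F 0.0
shift cm now-axes [28.5  -6.09 -2.93]
rz total 0.68 shift after turn [ 18.33 -22.66  -2.93]
```

```bash
python3 -m crank '[[8.54,[0,0,-0.75],[0,0,0.17]],[8.54,[0,0,-0.75],[0,0,0.17]],[8.54,[0,0,-0.75],[0,0,0.17]],[8.54,[0,0,-0.68],[0,0,0.17]],[8.54,[3.66,-4.53,0],[0,0,0]],[8.54,[3.66,-4.53,0],[0,0,0]],[8.54,[3.67,-4.53,0],[0,0,0]],[8.54,[3.67,-4.53,0],[0,0,0]],[8.54,[3.67,-4.54,0],[0,0,0]],[8.54,[0,0,0],[0,0,0]]]' 40; python3 plan.py .453 -.302 .122 -1.819
python3 - <<'E'
from h import *
snap('scene','s1');snap('top','t1')
E
```

```text
time_s: 1.35
ee_pos: [0.4553, -0.2995, 0.2597]
tool_rot: [-3.117, 0.38, 0.002]
force: [-0.1, -1.9, -0.1]
gripper_width: 0.0855
gripper_force: 0.0
t 1.35 pos [ 0.4553 -0.2995  0.2597] yaw_y -1.814 tilt [-0.0012 -0.0011] j6 1.16 w 0.0855 F 0.0
shift cm now-axes [-0.15  0.32 13.77]
rz total 0.005 shift after turn [-0.14  0.32 13.77]
```

View pics/t1.png

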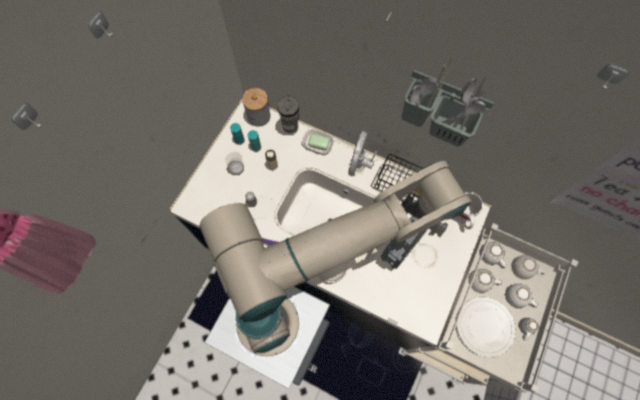

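The top view now shows the gripper above the bin at about (405,235), the shaker clear at (251,199), and open worktop to the right of the bin. Descending over the bin walls.

```bash
python3 -m crank '[[8.54,[0,0,4],[0,0,0]],[8.54,[0,0,3],[0,0,0]],[8.54,[0,0,2],[0,0,0]],[8.54,[0,0,1.5],[0,0,0]],[8.54,[0,0,1.5],[0,0,0]],[8.54,[0,0,1],[0,0,0]],[8.54,[0,0,0.7],[0,0,0]],[8.54,[0,0,0],[0,0,0]]]' 40; python3 plan.py .453 -.302 .122 -1.819;python3 - <<'E'
from h import *
t=pickle.load(open('t1.pkl','rb'));print('front edge',ray(t,400,318,0),ray(t,215,245,0))
E
```

```text
time_s: 2.45
ee_pos: [0.453, -0.3021, 0.1233]
tool_rot: [-3.117, 0.389, 0.001]
force: [-0.0, 0.1, -0.2]
gripper_width: 0.0855
gripper_force: 0.0
t 2.45 pos [ 0.453  -0.3021  0.1233] yaw_y -1.819 tilt [-0.0004 -0.0002] j6 1.16 w 0.0855 F 0.0
shift cm now-axes [-0.01 -0.01  0.13]
rz total 0.0 shift after turn [-0.01 -0.01  0.13]
front edge [ 0.21886945 -0.39838048  0.        ] [0.15519666 0.29812361 0.        ]
```

```bash
python3 -m crank '[[6,[0,0,0],[0,0,0]],[6,[0,0,0],[0,0,0]],[6,[0,0,0],[0,0,0]],[6,[0,0,0],[0,0,0]],[6,[0,0,0],[0,0,0]]]' 40 && python3 -m crank '[[6,[0,0,-1.5],[0,0,0]],[6,[0,0,-2],[0,0,0]],[6,[0,0,-3],[0,0,0]],[6,[0,0,-4],[0,0,0]],[6,[0,0,-3],[0,0,0]],[6,[0,0,-0.5],[0,0,0]],[6,[0,0,0],[0,0,0]]]'; python3 plan.py .44 -.43 .26 -1.819
```

```text
time_s: 3.08
ee_pos: [0.4536, -0.3024, 0.1245]
tool_rot: [3.117, -0.388, 0.003]
force: [0.4, 0.9, 4.6]
gripper_width: 0.0698
gripper_force: 46.8
time_s: 3.95
ee_pos: [0.4528, -0.302, 0.2625]
tool_rot: [-3.117, 0.389, 0.002]
force: [0.4, -0.0, -3.6]
gripper_width: 0.0698
gripper_force: 46.4
t 3.95 pos [ 0.4528 -0.302   0.2625] yaw_y -1.819 tilt [-0.0016 -0.0005] j6 1.16 w 0.0698 F 46.4
shift cm now-axes [ 1.91 12.72  0.24]
rz total -0.0 shift after turn [ 1.9  12.72  0.24]
```

```bash
python3 -m crank '[[6,[0.5,3.2,0],[0,0,0]],[6,[0.5,3.2,0],[0,0,0]],[6,[0.5,3.2,0],[0,0,0]],[6,[0.4,3.1,0],[0,0,0]],[6,[0,0,0],[0,0,0]],[6,[0,0,0],[0,0,0]]]'; python3 plan.py .44 -.43 .068 -1.819;python3 - <<'E'
from h import *
d=snap('scene','s2');t=snap('top','t2')
c=lambda i,x,y,w,h,q:cv2.resize(i[y:y+h,x:x+w],None,fx=q,fy=q,interpolation=cv2.INTER_CUBIC)
cv2.imwrite('pics/m2.png',np.hstack([c(d['image'],340,90,200,160,2.4)[:384,:400],c(t['image'],360,160,133,128,3)]))
E
```

```text
time_s: 4.7
ee_pos: [0.4402, -0.4293, 0.262]
tool_rot: [-3.115, 0.388, 0.003]
force: [0.1, 0.8, -2.8]
gripper_width: 0.0696
gripper_force: 46.7
t 4.7 pos [ 0.4402 -0.4293  0.262 ] yaw_y -1.819 tilt [-0.0022 -0.0018] j6 0.99 w 0.0696 F 46.7
shift cm now-axes [ 0.04  0.11 19.4 ]
rz total 0.0 shift after turn [ 0.04  0.11 19.4 ]
```

View pics/m2.png

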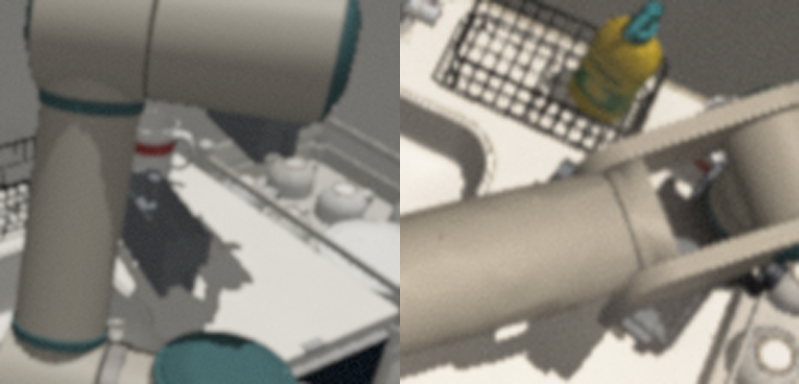

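The scene view shows the bottom bin still standing on the worktop at crop (165,240), and the wrist force is one bin's weight. Lowering the top bin to the right.

```bash
python3 -m crank '[[6,[0,0,4],[0,0,0]],[6,[0,0,5],[0,0,0]],[6,[0,0,4],[0,0,0]],[6,[0,0,3],[0,0,0]],[6,[0,0,1.8],[0,0,0]],[6,[0,0,0.8],[0,0,0]],[6,[0,0,0.5],[0,0,0]],[6,[0,0,0.2],[0,0,0]],[6,[0,0,0],[0,0,0]]]'; python3 plan.py .44 -.43 .068 -1.819
```

```text
time_s: 5.92
ee_pos: [0.4405, -0.4302, 0.0713]
tool_rot: [3.117, -0.389, 0.001]
force: [-0.2, -0.7, -1.6]
gripper_width: 0.0693
gripper_force: 46.7
t 5.925 pos [ 0.4405 -0.4302  0.0713] yaw_y -1.819 tilt [0.0009 0.0006] j6 0.99 w 0.0693 F 46.7
shift cm now-axes [-0.06 -0.01  0.33]
rz total -0.0 shift after turn [-0.06 -0.01  0.33]
```

```bash
python3 -m crank '[[6,[0,0,0.2],[0,0,0]],[6,[0,0,0.1],[0,0,0]],[6,[0,0,0.1],[0,0,0]],[6,[0,0,0],[0,0,0]]]'; python3 plan.py .44 -.43 .068 -1.819
```

```text
time_s: 6.42
ee_pos: [0.4404, -0.43, 0.0675]
tool_rot: [3.117, -0.389, 0.0]
force: [-3.2, 3.0, 5.1]
gripper_width: 0.0695
gripper_force: 47.4
t 6.425 pos [ 0.4404 -0.43    0.0675] yaw_y -1.819 tilt [0.0003 0.0003] j6 0.99 w 0.0695 F 47.4
shift cm now-axes [-0.04  0.   -0.05]
rz total 0.0 shift after turn [-0.04  0.   -0.05]
```

```bash
python3 -m crank '[[8.54,[0,0,0],[0,0,0]],[8.54,[0,0,0],[0,0,0]],[8.54,[0,0,0],[0,0,0]],[8.54,[0,0,-2],[0,0,0]],[8.54,[0,0,-4],[0,0,0]],[8.54,[0,0,-6],[0,0,0]],[8.54,[0,0,-6],[0,0,0]],[8.54,[0,0,0],[0,0,0]]]' 20; python3 plan.py .352 .256 .25 -1.819
```

```text
time_s: 7.42
ee_pos: [0.4416, -0.4314, 0.2556]
tool_rot: [3.108, -0.388, 0.017]
force: [0.3, 0.1, 0.0]
gripper_width: 0.0852
gripper_force: 0.0
t 7.425 pos [ 0.4416 -0.4314  0.2556] yaw_y -1.819 tilt [0.0117 0.0078] j6 0.99 w 0.0852 F 0.0
shift cm now-axes [-25.57 -64.43  -0.24]
rz total 0.0 shift after turn [-25.57 -64.43  -0.24]
```

```bash
python3 -m crank '[[8.54,[-2.1,-5.36,0],[0,0,0]],[8.54,[-2.1,-5.36,0],[0,0,0]],[8.54,[-2.1,-5.36,0],[0,0,0]],[8.54,[-2.1,-5.36,0],[0,0,0]],[8.54,[-2.1,-5.36,0],[0,0,0]],[8.54,[-2.1,-5.36,0],[0,0,0]],[8.54,[-2.1,-5.36,0],[0,0,0]],[8.54,[-2.1,-5.36,0],[0,0,0]],[8.54,[-2.1,-5.36,0],[0,0,0]],[8.54,[-2.1,-5.36,0],[0,0,0]],[8.54,[-2.1,-5.36,0],[0,0,0]],[8.54,[-2.1,-5.36,0],[0,0,0]]]'; python3 -m crank '[[8.54,[0,0,0],[0,0,0]],[8.54,[0,0,0],[0,0,0]]]'; python3 plan.py .352 .256 .015 -1.819
python3 - <<'E'
from binfit import *
t=snap('top','t3')
g=cv2.cvtColor(t['image'],cv2.COLOR_BGR2GRAY).astype(np.float32)
def mk(z):
  def cost(p):
    c=0
    e=np.array([np.cos(p[2]),np.sin(p[2])]);f=np.array([-e[1],e[0]])
    S=lambda b:cv2.getRectSubPix(g,(1,1),tuple(map(float,proj(t,np.r_[b,z]))))[0,0]
    for i in np.linspace(-.085,.085,35):
        b=np.array([p[0],p[1]])+i*e
        for sgn in(1,-1): c-=(S(b+sgn*.039*f)-S(b+sgn*.031*f))*(1 if sgn<0 else .6)
    for j in np.linspace(-.03,.03,13):
        b=np.array([p[0],p[1]])+j*f; c-=S(b+.099*e)-S(b+.091*e)
    return c
  return cost
def fit(z,x,y,a):
    r=[]
    for dx in(-.006,0,.006):
      for dy in(-.006,0,.006):
        for da in(-.03,.03):
          q=[x+dx,y+dy,a+da]; r.append(minimize(mk(z),q,method='Nelder-Mead',options=dict(initial_simplex=[q,[q[0]+.004,*q[1:]],[q[0],q[1]+.004,q[2]],[*q[:2],q[2]+.03]])))
    return min(r,key=lambda r:r.fun)
A=fit(.108,.453,-.302,-.248);B=fit(.108,.441,-.43,-.248)
print('bottom',A.x,A.fun,'top',B.x,B.fun)
overlay(t,[(rim(A.x,.108),(0,255,0)),(rim(B.x,.108),(0,0,255))],(355,190,110,100),7,'pics/o3.png')
E
```

```text
time_s: 8.93
ee_pos: [0.3533, 0.2573, 0.2473]
tool_rot: [-3.117, 0.388, -0.002]
force: [0.8, -0.1, -0.3]
gripper_width: 0.0853
gripper_force: 0.0
time_s: 9.18
ee_pos: [0.354, 0.2552, 0.2468]
tool_rot: [3.117, -0.388, 0.0]
force: [-0.0, -1.4, -0.5]
gripper_width: 0.0852
gripper_force: 0.0
t 9.175 pos [0.354  0.2552 0.2468] yaw_y -1.819 tilt [0.0003 0.0003] j6 2.36 w 0.0852 F 0.0
shift cm now-axes [-0.22 -0.04 23.18]
rz total 0.0 shift after turn [-0.22 -0.04 23.18]
bottom [ 0.45309971 -0.30064676 -0.25241883] -6420.0078125 top [ 0.4402093  -0.42967144 -0.24079921] -5340.962890625
```

View pics/o3.png

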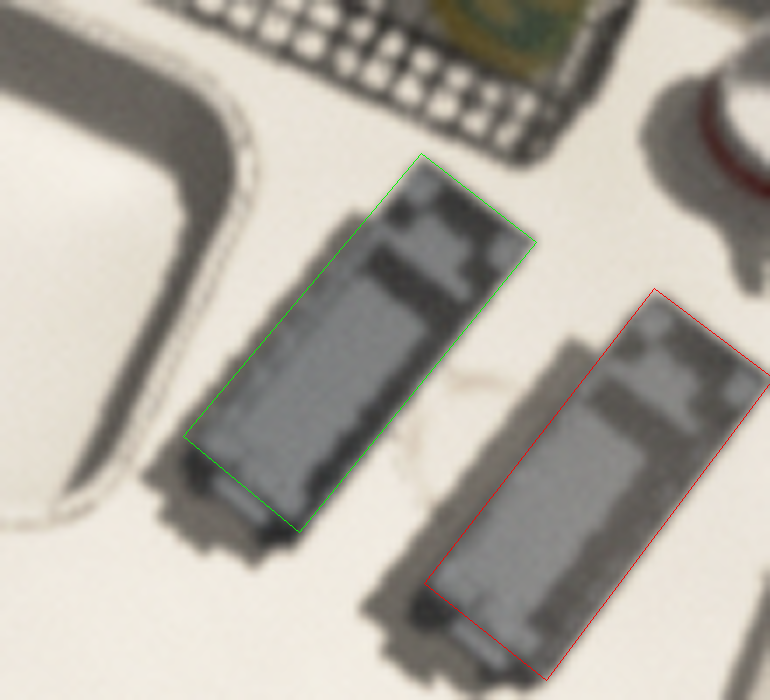

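The overlay shows both bins upright side by side, and the fit agrees with the gripper's own position to under 1 mm. Now the shaker: squeeze it low in two directions to centre it, then grip.

```bash
python3 -m crank '[[8.54,[-0.1,0,6],[0,0,0]],[8.54,[0,0,6],[0,0,0]],[8.54,[0,0,5],[0,0,0]],[8.54,[0,0,3.5],[0,0,0]],[8.54,[0,0,2.2],[0,0,0]],[8.54,[0,0,0.4],[0,0,0]],[7.5,[0,0,0],[0,0,0]],[6.5,[0,0,0],[0,0,0]],[5.5,[0,0,0],[0,0,0]],[5,[0,0,0],[0,0,0]],[4.6,[0,0,0],[0,0,0]],[4.6,[0,0,0],[0,0,0]]]' 20; python3 -m crank '[[8.54,[0,0,0],[0,0,0]],[8.54,[0,0,0],[0,0,0]],[8.54,[0,0,0],[0,0,0]]]';  python3 plan.py .352 .256 .015 -.25
```

```text
time_s: 10.72
ee_pos: [0.3533, 0.2559, 0.0158]
tool_rot: [-3.117, 0.389, -0.001]
force: [1.7, 1.4, 2.8]
gripper_width: 0.0461
gripper_force: 1.3
time_s: 11.1
ee_pos: [0.3531, 0.2556, 0.0157]
tool_rot: [3.117, -0.389, 0.0]
force: [0.6, 0.1, 5.4]
gripper_width: 0.0852
gripper_force: 0.0
t 11.1 pos [0.3531 0.2556 0.0157] yaw_y -1.819 tilt [0.0002 0.0001] j6 2.36 w 0.0852 F 0.0
shift cm now-axes [-0.12 -0.01  0.07]
rz total -1.569 shift after turn [ 0.01 -0.12  0.07]
```

```bash
python3 -m crank '[[8.54,[0,0,-2],[0,0,-0.13]],[8.54,[0,0,0],[0,0,-0.18]],[8.54,[0,0,0],[0,0,-0.18]],[8.54,[0,0,0],[0,0,-0.18]],[8.54,[0,0,0],[0,0,-0.18]],[8.54,[0,0,0],[0,0,-0.18]],[8.54,[0,0,0],[0,0,-0.18]],[8.54,[0,0,0],[0,0,-0.18]],[8.54,[0,0,0],[0,0,-0.18]],[8.54,[0,0,0],[0,0,0]]]'; python3 plan.py .353 .2557 .02 -.25
```

```text
time_s: 12.35
ee_pos: [0.3523, 0.2552, 0.0347]
tool_rot: [-2.482, -1.926, 0.004]
force: [-0.2, 0.1, -0.2]
gripper_width: 0.0854
gripper_force: 0.0
t 12.35 pos [0.3523 0.2552 0.0347] yaw_y -0.251 tilt [-0.0018 -0.0015] j6 0.79 w 0.0854 F 0.0
shift cm now-axes [0.07 0.05 1.47]
rz total -0.001 shift after turn [0.07 0.05 1.47]
```

Squeeze low first, then rise to the carrying height and grip.

```bash
python3 -m crank '[[8,[0,0,1.2],[0,0,0]],[7,[0,0,0],[0,0,0]],[6,[0,0,0],[0,0,0]],[5.2,[0,0,0],[0,0,0]],[4.6,[0,0,0],[0,0,0]],[4.6,[0,0,0],[0,0,0]],[4.9,[0,0,0],[0,0,0]],[4.9,[0,0,-1.2],[0,0,0]],[4.9,[0,0,-1.2],[0,0,0]],[3.6,[0,0,0],[0,0,0]],[3.6,[0,0,0],[0,0,0]],[3.6,[0,0,0],[0,0,0]]]' 30; python3 plan.py .353 .2557 .27 -.25
```

```text
time_s: 13.85
ee_pos: [0.3536, 0.2563, 0.0487]
tool_rot: [-2.48, -1.928, -0.004]
force: [-2.0, -0.4, 7.8]
gripper_width: 0.0363
gripper_force: 4.1
t 13.85 pos [0.3536 0.2563 0.0487] yaw_y -0.249 tilt [0.0019 0.0012] j6 0.79 w 0.0363 F 4.1
shift cm now-axes [-3.000e-02 -2.000e-02 -2.213e+01]
rz total 0.001 shift after turn [-3.000e-02 -2.000e-02 -2.213e+01]
```

Run:
```python
from h import *
d=snap('scene','s4');t=snap('top','t4')
c=lambda i,x,y,w,h,q:cv2.resize(i[y:y+h,x:x+w],None,fx=q,fy=q,interpolation=cv2.INTER_CUBIC)
cv2.imwrite('pics/m4.png',np.hstack([c(d['image'],200,190,100,120,4.5)[:540],c(t['image'],220,140,78,120,4.5)]))
for n,D in(('s',d),('t',t)): print(n,proj(D,[.3535,.256,.05]),proj(D,[.3535,.256,0]))
```

```text
s [270.40860759 257.46257213] [272.03017189 269.31015353]
t [250.55571322 199.051769  ] [252.36504011 203.72855576]
```

View pics/m4.png

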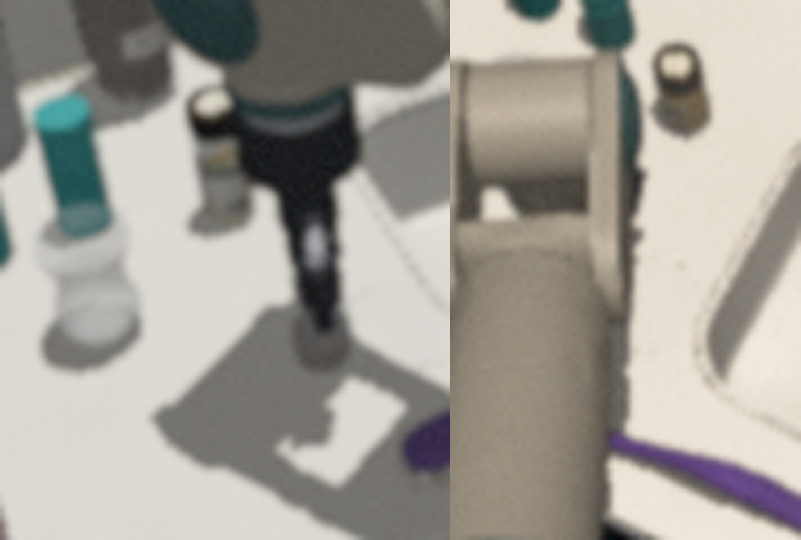

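The shaker stands upright between the fingers at crop (318,340), but the pads are on its shoulder or cap. I'll regrip 11 mm lower.

```bash
python3 -m crank '[[5.2,[0,0,0],[0,0,0]],[5.2,[0,0,0],[0,0,0]],[5.2,[0,0,0.6],[0,0,0]],[5.2,[0,0,0.5],[0,0,0]],[5.2,[0,0,0],[0,0,0]],[4,[0,0,0],[0,0,0]],[3.6,[0,0,0],[0,0,0]],[3.6,[0,0,0],[0,0,0]],[3.6,[0,0,0],[0,0,0]]]' 30; python3 plan.py .353 .2557 .27 -.25
```

```text
time_s: 15.08
ee_pos: [0.3533, 0.2557, 0.0368]
tool_rot: [2.48, 1.928, 0.001]
force: [-0.3, -0.6, 2.7]
gripper_width: 0.0381
gripper_force: 30.1
t 15.075 pos [0.3533 0.2557 0.0368] yaw_y -0.249 tilt [0.0003 0.0005] j6 0.79 w 0.0381 F 30.1
shift cm now-axes [-0.000e+00 -1.000e-02 -2.332e+01]
rz total 0.001 shift after turn [-0.000e+00 -1.000e-02 -2.332e+01]
```

```bash
python3 -m crank '[[3.4,[0,0,-2],[0,0,0]],[3.4,[0,0,-4],[0,0,0]],[3.4,[0,0,-6],[0,0,0]],[3.4,[0,0,-6],[0,0,0]],[3.4,[0,0,-4],[0,0,0]],[3.4,[0,0,0],[0,0,0]],[3.4,[0,0,0],[0,0,0]]]' 30; python3 plan.py .453 -.301 .257 -.25
```

```text
time_s: 15.95
ee_pos: [0.3527, 0.2555, 0.2552]
tool_rot: [-2.48, -1.928, 0.003]
force: [-0.2, -0.1, -1.6]
gripper_width: 0.0379
gripper_force: 30.1
t 15.95 pos [0.3527 0.2555 0.2552] yaw_y -0.249 tilt [-0.0016 -0.0014] j6 0.79 w 0.0379 F 30.1
shift cm now-axes [-51.46  23.43  -0.14]
rz total 0.001 shift after turn [-51.44  23.48  -0.14]
```

```bash
python3 -m crank '[[3.4,[-4.29,1.95,0],[0,0,0]],[3.4,[-4.29,1.95,0],[0,0,0]],[3.4,[-4.29,1.95,0],[0,0,0]],[3.4,[-4.29,1.95,0],[0,0,0]],[3.4,[-4.29,1.95,0],[0,0,0]],[3.4,[-4.29,1.95,0],[0,0,0]],[3.4,[-4.29,1.95,0],[0,0,0]],[3.4,[-4.29,1.95,0],[0,0,0]],[3.4,[-4.29,1.95,0],[0,0,0]],[3.4,[-4.29,1.95,0],[0,0,0]],[3.4,[-4.29,1.95,0],[0,0,0]],[3.4,[-4.29,1.95,0],[0,0,0]]]'; python3 -m crank '[[3.4,[0,0,4],[0,0,0]],[3.4,[0,0,2],[0,0,0]],[3.4,[0,0,0],[0,0,0]],[3.4,[0,0,0],[0,0,0]]]'; python3 plan.py .453 -.301 .040 -.25
```

```text
time_s: 17.45
ee_pos: [0.4525, -0.3021, 0.2541]
tool_rot: [-2.477, -1.926, 0.001]
force: [0.4, 1.0, -0.8]
gripper_width: 0.0372
gripper_force: 30.1
time_s: 17.95
ee_pos: [0.4531, -0.3009, 0.1969]
tool_rot: [2.48, 1.929, -0.0]
force: [-1.0, -1.1, -0.5]
gripper_width: 0.0377
gripper_force: 30.1
t 17.95 pos [ 0.4531 -0.3009  0.1969] yaw_y -0.249 tilt [-0.0001  0.0001] j6 -0.41 w 0.0377 F 30.1
shift cm now-axes [-1.000e-02 -0.000e+00  1.569e+01]
rz total 0.001 shift after turn [-1.000e-02 -0.000e+00  1.569e+01]
```

```bash
python3 -m crank '[[3.4,[0,0,4],[0,0,0]],[3.4,[0,0,4],[0,0,0]],[3.4,[0,0,2],[0,0,0]],[3.4,[0,0,1],[0,0,0]],[3.4,[0,0,1],[0,0,0]],[3.4,[0,0,0],[0,0,0]]]'; python3 -m crank '[[3.4,[0,0,1],[0,0,0]],[3.4,[0,0,1],[0,0,0]],[3.4,[0,0,0.8],[0,0,0]],[3.4,[0,0,0.5],[0,0,0]],[3.4,[0,0,0.2],[0,0,0]],[3.4,[0,0,0],[0,0,0]]]'; python3 plan.py .453 -.301 .040 -.25
```

```text
time_s: 18.7
ee_pos: [0.4531, -0.301, 0.0768]
tool_rot: [2.48, 1.928, -0.0]
force: [0.6, 0.6, -0.0]
gripper_width: 0.0375
gripper_force: 30.1
time_s: 19.45
ee_pos: [0.4531, -0.301, 0.0417]
tool_rot: [2.48, 1.928, 0.0]
force: [-0.3, 0.0, -1.3]
gripper_width: 0.0377
gripper_force: 30.1
t 19.45 pos [ 0.4531 -0.301   0.0417] yaw_y -0.249 tilt [-0.0001  0.0002] j6 -0.41 w 0.0377 F 30.1
shift cm now-axes [-0.   -0.01  0.17]
rz total 0.001 shift after turn [-0.   -0.01  0.17]
```

```bash
python3 -m crank '[[3.4,[0,0,0.15],[0,0,0]],[3.4,[0,0,0],[0,0,0]],[4.5,[0,0,0],[0,0,0]],[6,[0,0,0],[0,0,0]],[6,[0,0,0],[0,0,0]],[6,[0,0,-1],[0,0,0]],[6,[0,0,-3],[0,0,0]],[6,[0,0,-6],[0,0,0]],[6,[0,0,-6],[0,0,0]],[6,[0,0,-5],[0,0,0]],[6,[0,0,0],[0,0,0]]]';  python3 plan.py .4402 -.43 .25 1.33
```

```text
time_s: 20.82
ee_pos: [0.4542, -0.3018, 0.2563]
tool_rot: [2.472, 1.922, 0.004]
force: [0.6, -0.6, -0.6]
gripper_width: 0.0598
gripper_force: 0.0
t 20.825 pos [ 0.4542 -0.3018  0.2563] yaw_y -0.249 tilt [-0.0042  0.0097] j6 -0.41 w 0.0598 F 0.0
shift cm now-axes [-12.76   1.79   0.7 ]
rz total -1.579 shift after turn [ -1.69 -12.78   0.7 ]
```

```bash
python3 -m crank '[[8.54,[0,0,0],[0,0,-0.175]],[8.54,[0,0,0],[0,0,-0.175]],[8.54,[0,0,0],[0,0,-0.175]],[8.54,[0,0,0],[0,0,-0.175]],[8.54,[0,0,0],[0,0,-0.175]],[8.54,[0,0,0],[0,0,-0.175]],[8.54,[0,0,0],[0,0,-0.175]],[8.54,[0,0,0],[0,0,-0.175]],[8.54,[0,0,0],[0,0,-0.171]],[8.54,[-1.8,-4.2,0],[0,0,0]],[8.54,[0,-4.2,0],[0,0,0]],[8.54,[0,-4.2,0],[0,0,0]]]';  python3 -m crank '[[8.54,[0,0,2],[0,0,0]],[8.54,[0,0,2],[0,0,0]],[8.54,[0,0,0],[0,0,0]]]';python3 plan.py .4402 -.43 .07 1.322
```

```text
time_s: 22.32
ee_pos: [0.439, -0.4283, 0.2492]
tool_rot: [-0.389, -3.116, -0.002]
force: [0.8, 1.0, 0.5]
gripper_width: 0.0857
gripper_force: 0.0
time_s: 22.7
ee_pos: [0.4386, -0.4267, 0.2074]
tool_rot: [-0.39, -3.113, -0.005]
force: [-0.7, 0.6, -0.2]
gripper_width: 0.0851
gripper_force: 0.0
t 22.7 pos [ 0.4386 -0.4267  0.2074] yaw_y 1.322 tilt [0.0042 0.0028] j6 -2.15 w 0.0851 F 0.0
shift cm now-axes [-0.29 -0.32 13.74]
rz total -0.0 shift after turn [-0.29 -0.32 13.74]
```

```bash
cat > fit.py <<'E'
from binfit import *
def fitbin(t,z,x,y,a):
    g=cv2.cvtColor(t['image'],cv2.COLOR_BGR2GRAY).astype(np.float32)
    def cost(p):
        c=0;e=np.array([np.cos(p[2]),np.sin(p[2])]);f=np.array([-e[1],e[0]])
        S=lambda b:cv2.getRectSubPix(g,(1,1),tuple(map(float,proj(t,np.r_[b,z]))))[0,0]
        for i in np.linspace(-.085,.085,35):
            b=p[:2]+i*e
            for s in(1,-1): c-=(S(b+s*.039*f)-S(b+s*.031*f))*(1 if s<0 else .6)
        for j in np.linspace(-.03,.03,13): c-=S(p[:2]+j*f+.099*e)-S(p[:2]+j*f+.091*e)
        return c
    r=[]
    for dx in(-.006,0,.006):
      for dy in(-.006,0,.006):
        q=np.array([x+dx,y+dy,a]); r.append(minimize(cost,q,method='Nelder-Mead',options=dict(initial_simplex=[q,q+[.004,0,.02],q+[0,.004,.02],q+[0,0,-.03]])))
    return min(r,key=lambda r:r.fun)
E
echo ok
```

```text
ok
```

```bash
python3 -m crank '[[8.54,[-0.2,-0.2,4],[0,0,0]],[8.54,[0,0,1],[0,0,0]],[8.54,[0,0,0],[0,0,0]],[8.54,[0,0,0],[0,0,0]]]';python3 plan.py .4402 -.43 .07 1.322
```

```text
time_s: 23.2
ee_pos: [0.4414, -0.4304, 0.1622]
tool_rot: [0.389, 3.115, -0.003]
force: [-0.3, 0.6, 0.7]
gripper_width: 0.0852
gripper_force: 0.0
t 23.2 pos [ 0.4414 -0.4304  0.1622] yaw_y 1.322 tilt [-0.0024 -0.0016] j6 -2.15 w 0.0852 F 0.0
shift cm now-axes [0.14 0.02 9.22]
rz total 0.0 shift after turn [0.14 0.02 9.22]
```

```bash
python3 -m crank '[[8.54,[0.1,0,4],[0,0,0]],[8.54,[0,0,3],[0,0,0]],[8.54,[0,0,1.5],[0,0,0]],[8.54,[0,0,0.6],[0,0,0]],[8.54,[0,0,0],[0,0,0]],[6.5,[0,0,0],[0,0,0]],[6,[0,0,0],[0,0,0]],[6,[0,0,0],[0,0,0]],[6,[0,0,0],[0,0,0]]]' 40;python3 plan.py .4402 -.43 .07 1.322;  python3 -m crank '[[6,[0,0,-2],[0,0,0]],[6,[0,0,-4],[0,0,0]],[6,[0,0,-6],[0,0,0]],[6,[0,0,-6],[0,0,0]],[6,[0,0,0],[0,0,0]],[6,[0,0,0],[0,0,0]]]';python3 plan.py .453 -.301 .25 -1.82
```

```text
time_s: 24.32
ee_pos: [0.4406, -0.4302, 0.0709]
tool_rot: [0.389, 3.115, -0.003]
force: [-0.0, 2.1, 6.3]
gripper_width: 0.0695
gripper_force: 47.1
t 24.325 pos [ 0.4406 -0.4302  0.0709] yaw_y 1.322 tilt [-0.0025 -0.0015] j6 -2.16 w 0.0695 F 47.1
shift cm now-axes [0.04 0.01 0.09]
rz total 0.0 shift after turn [0.04 0.01 0.09]
time_s: 25.08
ee_pos: [0.4396, -0.4294, 0.2486]
tool_rot: [-0.39, -3.116, -0.001]
force: [0.2, 0.2, -3.4]
gripper_width: 0.0693
gripper_force: 46.5
t 25.075 pos [ 0.4396 -0.4294  0.2486] yaw_y 1.322 tilt [0.0009 0.0004] j6 -2.16 w 0.0693 F 46.5
shift cm now-axes [ 1.86 12.78 -0.14]
rz total 3.142 shift after turn [ -1.87 -12.78  -0.14]
```

```bash
python3 -m crank '[[6,[0,0,0],[0,0,0.185]],[6,[0,0,0],[0,0,0.185]],[6,[0,0,0],[0,0,0.185]],[6,[0,0,0],[0,0,0.185]],[6,[0,0,0],[0,0,0.185]],[6,[0,0,0],[0,0,0.185]],[6,[0,0,0],[0,0,0.185]],[6,[0,0,0],[0,0,0.185]],[6,[0,0,0],[0,0,0.185]],[6,[0,0,0],[0,0,0.185]]]'; python3 -m crank '[[6,[0,0,0],[0,0,0.185]],[6,[0,0,0],[0,0,0.185]],[6,[0,0,0],[0,0,0.185]],[6,[0,0,0],[0,0,0.185]],[6,[0,0,0],[0,0,0.185]],[6,[0,0,0],[0,0,0.185]],[6,[0,0,0],[0,0,0.182]],[6,[0,0,0],[0,0,0]],[6,[0,0,0],[0,0,0]]]'; python3 plan.py .453 -.301 .25 -1.82
python3 - <<'E'
from fit import *
t=snap('top','t5')
for q in((.108,.453,-.301,-.25),):
    r=fitbin(t,*q);print(r.x,r.fun)
E
```

```text
time_s: 26.32
ee_pos: [0.4392, -0.429, 0.2462]
tool_rot: [-2.725, -1.554, 0.002]
force: [-0.6, 0.8, -2.8]
gripper_width: 0.0694
gripper_force: 46.5
time_s: 27.45
ee_pos: [0.4396, -0.4294, 0.2478]
tool_rot: [-3.116, 0.385, 0.003]
force: [-0.1, -0.3, -2.0]
gripper_width: 0.0694
gripper_force: 46.4
t 27.45 pos [ 0.4396 -0.4294  0.2478] yaw_y -1.816 tilt [-0.0019 -0.0012] j6 0.98 w 0.0694 F 46.4
shift cm now-axes [ -1.83 -12.78  -0.2 ]
rz total 0.004 shift after turn [ -1.87 -12.77  -0.2 ]
[ 0.46041174 -0.3318348   0.17669954] -879.218017578125
```

```bash
python3 -m crank '[[6,[-0.47,-3.2,0],[0,0,0.003]],[6,[-0.47,-3.2,0],[0,0,0]],[6,[-0.46,-3.2,0],[0,0,0]],[6,[-0.46,-3.2,0],[0,0,0]],[6,[0,0,3],[0,0,0]],[6,[0,0,1],[0,0,0]],[6,[0,0,0],[0,0,0]],[6,[0,0,0],[0,0,0]]]'; python3 plan.py .453 -.301 .171 -1.82
```

```text
time_s: 28.5
ee_pos: [0.4539, -0.3016, 0.2101]
tool_rot: [3.116, -0.395, 0.002]
force: [0.1, -0.3, -2.2]
gripper_width: 0.0695
gripper_force: 46.6
t 28.5 pos [ 0.4539 -0.3016  0.2101] yaw_y -1.823 tilt [0.0014 0.0007] j6 1.17 w 0.0695 F 46.6
shift cm now-axes [-0.11 -0.04  3.91]
rz total -0.003 shift after turn [-0.11 -0.04  3.91]
```

```bash
python3 -m crank '[[6,[-0.05,0,1],[0,0,0]],[6,[0,0,1],[0,0,0]],[6,[0,0,0.7],[0,0,0]],[6,[0,0,0.4],[0,0,0]],[6,[0,0,0],[0,0,0]],[6,[0,0,0],[0,0,0]]]'; python3 plan.py .453 -.301 .171 -1.82
```

```text
time_s: 29.25
ee_pos: [0.4534, -0.301, 0.1785]
tool_rot: [3.116, -0.395, 0.001]
force: [0.1, -0.5, -2.5]
gripper_width: 0.0694
gripper_force: 46.7
t 29.25 pos [ 0.4534 -0.301   0.1785] yaw_y -1.823 tilt [0.0006 0.0003] j6 1.17 w 0.0694 F 46.7
shift cm now-axes [-0.04  0.01  0.75]
rz total -0.003 shift after turn [-0.04  0.01  0.75]
```

```bash
python3 -m crank '[[6,[0,0,0.2],[0,0,0]],[6,[0,0,0.2],[0,0,0]],[6,[0,0,0.1],[0,0,0]],[6,[0,0,0],[0,0,0]]]'; python3 plan.py .453 -.301 .171 -1.82
```

```text
time_s: 29.75
ee_pos: [0.4532, -0.3009, 0.173]
tool_rot: [-3.117, 0.395, 0.0]
force: [-0.3, 0.1, -2.7]
gripper_width: 0.0697
gripper_force: 46.7
t 29.75 pos [ 0.4532 -0.3009  0.173 ] yaw_y -1.823 tilt [-0.0002 -0.0001] j6 1.17 w 0.0697 F 46.7
shift cm now-axes [-0.02  0.01  0.2 ]
rz total -0.003 shift after turn [-0.02  0.01  0.2 ]
```

Entered the rim with no contact force. Seating it now.

```bash
python3 -m crank '[[6,[0,0,0.1],[0,0,0]],[6,[0,0,0.1],[0,0,0]],[6,[0,0,0.1],[0,0,0]],[6,[0,0,0],[0,0,0]]]'; python3 plan.py .453 -.301 .171 -1.82
```

```text
time_s: 30.25
ee_pos: [0.4534, -0.301, 0.1709]
tool_rot: [3.116, -0.395, 0.001]
force: [-1.0, 1.0, 3.5]
gripper_width: 0.0691
gripper_force: 47.2
t 30.25 pos [ 0.4534 -0.301   0.1709] yaw_y -1.823 tilt [0.001  0.0004] j6 1.17 w 0.0691 F 47.2
shift cm now-axes [-0.04  0.01 -0.01]
rz total -0.003 shift after turn [-0.04  0.01 -0.01]
```

```bash
python3 -m crank '[[8.54,[0,0,0],[0,0,0]],[8.54,[0,0,0],[0,0,0]],[8.54,[0,0,0],[0,0,0]],[8.54,[0,0,-2],[0,0,0]],[8.54,[0,0,-4],[0,0,0]],[8.54,[0,0,-3],[0,0,0]],[8.54,[0,0,0],[0,0,0]]]' 20; python3 plan.py .38 .2 .26 -1.82;python3 - <<'E'
from h import *
for n in('top0','t1'):
    t=pickle.load(open(n+'.pkl','rb'))
    # light cap centre blob of jar
    x,y=258,142; im=t['image'][y:y+28,x:x+26].astype(float)
    g=im.mean(2); dark=(g<75).astype(np.uint8)
    k,l,s,c=cv2.connectedComponentsWithStats(dark); 
    print(n,[(s[i],c[i].round(1)+[x,y]) for i in range(1,k) if s[i][4]>8])
    print(g.astype(int)[::1,::1].tolist() if n=='t1' else '')
E
```

```text
time_s: 31.12
ee_pos: [0.454, -0.3015, 0.2629]
tool_rot: [3.114, -0.395, 0.007]
force: [-0.6, -0.2, -0.4]
gripper_width: 0.0851
gripper_force: 0.0
t 31.125 pos [ 0.454  -0.3015  0.2629] yaw_y -1.823 tilt [0.005  0.0022] j6 1.17 w 0.0851 F 0.0
shift cm now-axes [-19.68 -46.72   0.09]
rz total -0.003 shift after turn [-19.54 -46.78   0.09]
top0 [(array([ 0,  0,  2,  8, 11], dtype=int32), array([258.3, 145.6])), (array([ 9, 14,  8,  5, 25], dtype=int32), array([270.9, 158.6]))]

t1 [(array([ 0,  0,  2,  8, 13], dtype=int32), array([258.4, 145.7])), (array([ 9, 14,  8,  6, 26], dtype=int32), array([270.8, 158.7]))]
[[68, 98, 161, 207, 222, 220, 220, 223, 220, 221, 222, 220, 221, 225, 221, 222, 224, 223, 221, 222, 220, 223, 222, 222, 223, 222], [66, 87, 140, 201, 221, 220, 220, 221, 220, 220, 220, 221, 220, 221, 221, 223, 223, 220, 221, 221, 223, 221, 222, 222, 222, 222], [63, 72, 125, 193, 220, 222, 222, 221, 220, 220, 220, 221, 222, 221, 221, 222, 220, 221, 220, 221, 221, 223, 221, 221, 220, 223], [63, 72, 114, 184, 218, 222, 220, 223, 222, 221, 222, 221, 220, 219, 220, 222, 222, 222, 2
[... 2395 characters left out ...]
89, 90, 100, 96, 96, 91, 95, 105, 144, 199, 220, 223, 222, 224, 224], [221, 223, 223, 224, 222, 216, 187, 138, 107, 94, 85, 88, 90, 92, 90, 93, 95, 93, 100, 138, 199, 220, 224, 222, 224, 223], [221, 224, 223, 223, 222, 221, 208, 163, 119, 99, 92, 92, 89, 91, 94, 93, 93, 96, 105, 140, 201, 219, 220, 223, 222, 223], [223, 223, 222, 224, 222, 222, 216, 186, 145, 112, 95, 91, 89, 91, 92, 93, 99, 102, 126, 168, 210, 220, 223, 221, 222, 223], [222, 223, 222, 224, 221, 223, 221, 213, 182, 147, 122, 104, 91, 91, 91, 99, 108, 129, 163, 199, 218, 220, 222, 221, 222, 220], [223, 224, 224, 222, 223, 222, 223, 222, 212, 190, 169, 140, 120, 114, 107, 118, 145, 168, 198, 217, 219, 221, 223, 220, 221, 219]]
```

```bash
python3 -m crank '[[8.54,[-2.17,-5.19,0],[0,0,0]],[8.54,[-2.17,-5.19,0],[0,0,0]],[8.54,[-2.17,-5.19,0],[0,0,0]],[8.54,[-2.17,-5.19,0],[0,0,0]],[8.54,[-2.17,-5.19,0],[0,0,0]],[8.54,[-2.17,-5.19,0],[0,0,0]],[8.54,[-2.17,-5.19,0],[0,0,0]],[8.54,[-2.17,-5.19,0],[0,0,0]],[8.54,[-2.17,-5.19,0],[0,0,0]],[8.54,[0,0,0],[0,0,0]]]'; python3 plan.py .52 .2615 .2 -1.82
python3 - <<'E'
from fit import *
t=snap('top','t6')
r=fitbin(t,.208,.453,-.301,-.25);print('topbin',r.x,r.fun)
p=r.x
overlay(t,[(rim(p,.208),(0,255,0)),(rim([.453,-.301,-.25],.108),(0,0,255))],(355,180,110,100),7,'pics/o6.png')
u,v=proj(t,[.52,.2615,.105]);print('jar px',u,v)
g=t['image'].mean(2); print(g[142:160:2,262:280:2].astype(int).tolist())
E
```

```text
time_s: 32.38
ee_pos: [0.3792, 0.2029, 0.2583]
tool_rot: [3.117, -0.386, -0.004]
force: [0.5, -0.7, -0.6]
gripper_width: 0.0854
gripper_force: 0.0
t 32.375 pos [0.3792 0.2029 0.2583] yaw_y -1.817 tilt [-0.0025  0.0013] j6 2.22 w 0.0854 F 0.0
shift cm now-axes [12.24 -9.12  5.78]
rz total 0.003 shift after turn [12.21 -9.16  5.78]
topbin [ 0.45394478 -0.30136036 -0.25021788] -5488.04833984375
jar px 269.9220776455436 154.69159197981205
[[144, 172, 174, 166, 76, 55, 65, 191, 219], [151, 175, 177, 166, 71, 54, 120, 207, 218], [160, 175, 177, 150, 76, 68, 188, 219, 219], [156, 175, 173, 138, 70, 105, 210, 218, 218], [156, 175, 173, 123, 76, 88, 178, 219, 220], [153, 175, 176, 126, 78, 82, 108, 206, 220], [158, 175, 178, 122, 82, 107, 82, 189, 219], [164, 177, 177, 123, 82, 84, 59, 165, 218], [173, 178, 172, 120, 80, 63, 53, 148, 216]]
```

Fitting at rim height 208 mm puts the stacked bin within 1 mm of the bottom bin's centre. On to the jar.

```bash
python3 -m crank '[[8.54,[4.03,-3,0],[0,0,0]],[8.54,[4.03,-3,0],[0,0,0]],[8.54,[4.03,-3,0],[0,0,0]],[8.54,[0,0,4],[0,0,0]],[8.54,[0,0,3],[0,0,0]],[8.54,[0,0,0],[0,0,0]],[8.54,[0,0,0],[0,0,0]]]'; python3 plan.py .52 .2615 .045 -1.82
```

```text
time_s: 33.3
ee_pos: [0.5209, 0.2564, 0.1915]
tool_rot: [-3.116, 0.397, -0.003]
force: [0.0, 0.4, 1.0]
gripper_width: 0.0856
gripper_force: 0.0
t 33.3 pos [0.5209 0.2564 0.1915] yaw_y -1.824 tilt [ 0.0016 -0.0009] j6 2.22 w 0.0856 F 0.0
shift cm now-axes [-0.24 -0.46 14.65]
rz total -0.004 shift after turn [-0.23 -0.46 14.65]
```

```bash
python3 -m crank '[[8.54,[-0.2,-0.4,4],[0,0,0]],[8.54,[0,0,4],[0,0,0]],[8.54,[0,0,3],[0,0,0]],[8.54,[0,0,2.4],[0,0,0]],[8.54,[0,0,1.2],[0,0,0]],[7,[0,0,0],[0,0,0]],[6,[0,0,0],[0,0,0]],[5.2,[0,0,0],[0,0,0]],[4.6,[0,0,0],[0,0,0]],[4.2,[0,0,0],[0,0,0]],[4.2,[0,0,0],[0,0,0]]]' 20; python3 plan.py .52 .2615 .045 -.25
```

```text
time_s: 34.67
ee_pos: [0.5197, 0.2619, 0.0447]
tool_rot: [-3.116, 0.395, -0.002]
force: [0.6, 3.5, 1.8]
gripper_width: 0.0421
gripper_force: 1.5
t 34.675 pos [0.5197 0.2619 0.0447] yaw_y -1.823 tilt [ 0.001  -0.0012] j6 2.23 w 0.0421 F 1.5
shift cm now-axes [ 0.04  0.03 -0.03]
rz total -1.573 shift after turn [-0.03  0.04 -0.03]
```

Centred to about 1 mm in that direction. Open, turn, and grip along the other axis.

```bash
python3 -m crank '[[8,[0,0,0],[0,0,0]],[8,[0,0,0],[0,0,0]],[8,[0,0,0],[0,0,-0.175]],[8,[0,0,0],[0,0,-0.175]],[8,[0,0,0],[0,0,-0.175]],[8,[0,0,0],[0,0,-0.175]],[8,[0,0,0],[0,0,-0.175]],[8,[0,0,0],[0,0,-0.175]],[8,[0,0,0],[0,0,-0.175]],[8,[0,0,0],[0,0,-0.175]],[8,[0,0,0],[0,0,-0.173]],[7,[0,0,0],[0,0,0]]]'; python3 -m crank '[[6,[0,0,0],[0,0,0]],[5.2,[0,0,0],[0,0,0]],[4.6,[0,0,0],[0,0,0]],[4,[0,0,0],[0,0,0]],[3.6,[0,0,0],[0,0,0]],[3.6,[0,0,0],[0,0,0]]]' 30;python3 plan.py .42 .2 .3 -.25
```

```text
time_s: 36.17
ee_pos: [0.5191, 0.2613, 0.0437]
tool_rot: [2.483, 1.925, -0.001]
force: [-0.0, -0.3, -0.0]
gripper_width: 0.0698
gripper_force: 0.0
time_s: 36.92
ee_pos: [0.5197, 0.2614, 0.0446]
tool_rot: [2.481, 1.926, 0.001]
force: [1.1, -1.2, 3.9]
gripper_width: 0.0403
gripper_force: 24.4
t 36.925 pos [0.5197 0.2614 0.0446] yaw_y -0.25 tilt [0.0002 0.0012] j6 0.65 w 0.0403 F 24.4
shift cm now-axes [ -8.41  -8.11 -25.55]
rz total -0.0 shift after turn [ -8.41  -8.11 -25.55]
```

```bash
python3 -m crank '[[3.4,[0,0,-2],[0,0,0]],[3.4,[0,0,-5],[0,0,0]],[3.4,[0,0,-6],[0,0,0]],[3.4,[-2.8,-2.7,-4.5],[0,0,0]],[3.4,[-2.8,-2.7,-4.5],[0,0,0]],[3.4,[-2.8,-2.7,-3.5],[0,0,0]],[3.4,[0,0,0],[0,0,0]],[3.4,[0,0,0],[0,0,0]]]';python3 plan.py .4535 -.301 .3 -.25
```

```text
time_s: 37.92
ee_pos: [0.4198, 0.2003, 0.2988]
tool_rot: [-2.481, -1.927, 0.001]
force: [1.3, -0.4, -1.8]
gripper_width: 0.0401
gripper_force: 25.2
t 37.925 pos [0.4198 0.2003 0.2988] yaw_y -0.25 tilt [-0.0001 -0.0006] j6 0.62 w 0.0401 F 25.2
shift cm now-axes [-47.74  15.66  -0.13]
rz total 0.0 shift after turn [-47.73  15.67  -0.13]
```

```bash
python3 -m crank '[[3.4,[-5.04,0.46,0],[0,0,0]],[3.4,[-5.04,0.46,0],[0,0,0]],[3.4,[-5.04,0.46,0],[0,0,0]],[3.4,[-5.04,0.46,0],[0,0,0]],[3.4,[-5.04,0.46,0],[0,0,0]],[3.4,[-4.5,2.66,0],[0,0,0]],[3.4,[-4.5,2.66,0],[0,0,0]],[3.4,[-4.5,2.66,0],[0,0,0]],[3.4,[-4.5,2.66,0],[0,0,0]],[3.4,[-4.5,2.66,0],[0,0,0]],[3.4,[0,0,0],[0,0,0]],[3.4,[0,0,0],[0,0,0]]]';python3 plan.py .4535 -.3012 .148 -.25
```

```text
time_s: 39.42
ee_pos: [0.4533, -0.3003, 0.2974]
tool_rot: [-2.478, -1.925, 0.001]
force: [1.0, -0.3, -0.3]
gripper_width: 0.0402
gripper_force: 25.4
t 39.425 pos [ 0.4533 -0.3003  0.2974] yaw_y -0.25 tilt [ 0.0016 -0.003 ] j6 -0.4 w 0.0402 F 25.4
shift cm now-axes [-0.11  0.09 14.94]
rz total 0.0 shift after turn [-0.11  0.09 14.94]
```

```bash
python3 -m crank '[[3.4,[-0.05,0,3],[0,0,0]],[3.4,[0,0,3],[0,0,0]],[3.4,[0,0,2],[0,0,0]],[3.4,[0,0,1],[0,0,0]],[3.4,[0,0,1],[0,0,0]],[3.4,[0,0,0],[0,0,0]]]'; python3 -m crank '[[3.4,[0,0,1],[0,0,0]],[3.4,[0,0,1],[0,0,0]],[3.4,[0,0,1],[0,0,0]],[3.4,[0,0,1],[0,0,0]],[3.4,[0,0,0.5],[0,0,0]],[3.4,[0,0,0.2],[0,0,0]],[3.4,[0,0,0],[0,0,0]]]';python3 plan.py .4535 -.3012 .148 -.25
```

```text
time_s: 40.17
ee_pos: [0.453, -0.3008, 0.1989]
tool_rot: [-2.48, -1.927, 0.0]
force: [-1.0, 0.2, -0.6]
gripper_width: 0.0403
gripper_force: 25.4
time_s: 41.05
ee_pos: [0.4531, -0.3012, 0.1523]
tool_rot: [2.481, 1.927, 0.0]
force: [-0.8, -0.6, -1.3]
gripper_width: 0.0401
gripper_force: 25.4
t 41.05 pos [ 0.4531 -0.3012  0.1523] yaw_y -0.25 tilt [-0.0001  0.0003] j6 -0.4 w 0.0401 F 25.4
shift cm now-axes [0.01 0.04 0.43]
rz total -0.0 shift after turn [0.01 0.04 0.43]
```

```bash
python3 -m crank '[[3.4,[0,0,0.2],[0,0,0]],[3.4,[0,0,0.1],[0,0,0]],[3.4,[0,0,0.1],[0,0,0]],[3.4,[0,0,0],[0,0,0]]]';python3 plan.py .4535 -.3012 .148 -.25
```

```text
time_s: 41.55
ee_pos: [0.453, -0.3011, 0.148]
tool_rot: [-2.481, -1.927, 0.0]
force: [-0.7, -0.8, -1.3]
gripper_width: 0.04
gripper_force: 25.4
t 41.55 pos [ 0.453  -0.3011  0.148 ] yaw_y -0.25 tilt [-0.     -0.0001] j6 -0.4 w 0.04 F 25.4
shift cm now-axes [0.   0.05 0.  ]
rz total 0.0 shift after turn [0.   0.05 0.  ]
```

```bash
python3 -m crank '[[3.4,[0,0,0.1],[0,0,0]],[3.4,[0,0,0],[0,0,0]],[4.5,[0,0,0],[0,0,0]],[5.8,[0,0,0],[0,0,0]],[5.8,[0,0,0],[0,0,0]],[5.8,[0,0,-1],[0,0,0]],[5.8,[0,0,-3],[0,0,0]],[5.8,[0,0,-5],[0,0,0]],[5.8,[0,0,-6],[0,0,0]],[5.8,[0,0,0],[0,0,0]]]';python3 plan.py .4 0 .3 -.25
```

```text
time_s: 42.8
ee_pos: [0.4542, -0.302, 0.3041]
tool_rot: [2.472, 1.92, 0.005]
force: [0.4, -0.3, -0.1]
gripper_width: 0.0581
gripper_force: 0.0
t 42.8 pos [ 0.4542 -0.302   0.3041] yaw_y -0.25 tilt [-0.0047  0.0109] j6 -0.4 w 0.0581 F 0.0
shift cm now-axes [ 27.92 -12.72   0.14]
rz total 0.0 shift after turn [ 27.92 -12.72   0.14]
```

Move aside and check with one final picture.

```bash
python3 -m crank '[[5.8,[4.65,-2.1,0],[0,0,0]],[5.8,[4.65,-2.1,0],[0,0,0]],[5.8,[4.65,-2.1,0],[0,0,0]],[5.8,[4.65,-2.1,0],[0,0,0]],[5.8,[4.65,-2.1,0],[0,0,0]],[5.8,[4.65,-2.1,0],[0,0,0]],[5.8,[0,0,0],[0,0,0]],[5.8,[0,0,0],[0,0,0]]]'
python3 - <<'E'
from fit import *
t=snap('top','t9');s=snap('scene','s9')
r=fitbin(t,.208,.453,-.301,-.25);print('topbin',r.x,r.fun)
circ=lambda z,r:[[.4535+r*np.cos(a),-.3012+r*np.sin(a),z] for a in np.linspace(0,6.28,24)]
overlay(t,[(rim(r.x,.208),(0,255,0)),(circ(.208,.0205),(0,0,255))],(370,170,80,90),6,'pics/a.png')
c=lambda i,x,y,w,h,q:cv2.resize(i[y:y+h,x:x+w],(w*q,h*q),interpolation=cv2.INTER_CUBIC)
a=cv2.imread('pics/a.png');b=c(s['image'],400,120,75,135,4)
cv2.imwrite('pics/m9.png',np.hstack([a,b]))
E
```

```text
time_s: 43.8
ee_pos: [0.3999, 0.0001, 0.2969]
tool_rot: [2.481, 1.928, -0.001]
force: [0.2, 0.3, 1.0]
gripper_width: 0.0582
gripper_force: 0.0
topbin [ 0.45395373 -0.3013468  -0.25046048] -5496.01904296875
```

View pics/m9.png

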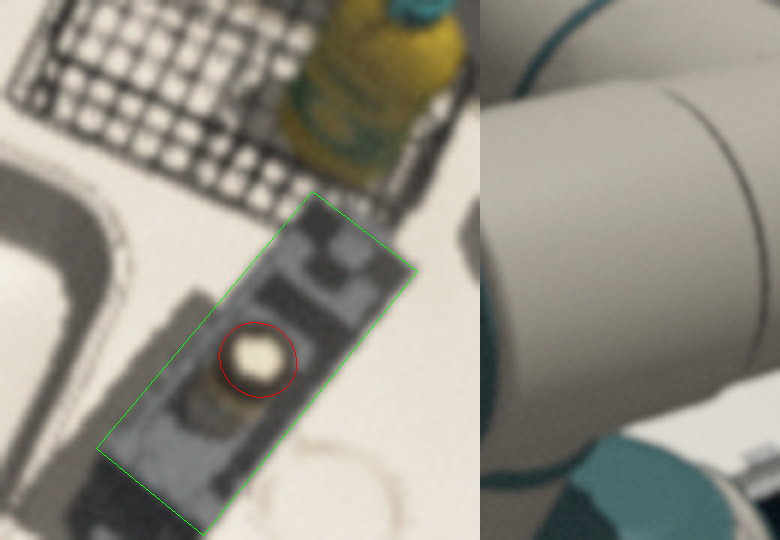

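The top view shows the bin turned (single ledge at the far end), centred at stack height. The jar's cap is exactly where an upright jar on the bin floor should be.

```bash
python3 -c "
from cell import close_job
print(close_job())"
```

```text
the job is handed in; nothing more can be done
None
```

I handed the job in at about 44 s, with no verdict returned: the turned top bin measured within 1 mm of centre over the bottom one, the jar stands upright in it, the shaker was set down in the bottom bin without contact force (not seen again since), and the tea glass was left alone.

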